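# Catch the popped stapler cartridge

## Robot

A 6-joint arm with a two-finger parallel gripper is mounted at the origin on the work surface. World frame = base frame: x ahead of the robot, y to its left, z up, the work surface at z = 0. Lengths are in mm, angles in rad, forces in N, time in s.
With the tool pointing down it reaches from about 300 to 775 mm from the base axis. Payload 14.6 kg.
Tool frame: the origin (TCP) lies at the very end of the fingers, on their centre line; the grasp point (between the pads) lies manip.grasp_offset behind it (manip.grasp_offset is the distance from the TCP to the grasp point, in mm); z points along the fingers, y is the direction in which the jaws open and shut (so a half turn about z gives the same grasp; the last joint's range is limited). The gripper opens to 94 mm and grips with 3 to 60 N. Pads are 16 mm wide; open, the fingers measure 119 mm over their backs; the gripper's body (75 mm by 177 mm) begins 78 mm behind the grasp point.
Start: joints at [-1.234, 0.3, 1.521, -0, 1.321, -0.067], TCP at [216.096, -505.759, 205.446] pointing down, gripper open.
Joint ranges: [-3.03, 3.03], [-0.79, 2.21], [0.23, 2.52], [-1.04, 4.18], [0, 3.07], [-2.55, 2.55]. Speed limits (rad/s): [2.22, 2.22, 2.57, 3.14, 3.14, 3.14].

## Interface

Orientations are given as [roll, pitch, yaw] about the fixed x, y, z axes, in that order (R = Rz(yaw) Ry(pitch) Rx(roll)).
In Python, from cell import manip gives the robot as it stands.
- The arm moves only by the tool send_rows, never from a script. Its argument "commands" is a list of rows, each a list of 2 entries, a list of its own where there are three numbers: the shift along the tool's x, y, z in m, then the turn about the tool's z in rad. A call has exactly 8 rows; each row is the pose to reach, as a shift and turn from the pose commanded when the call began, along the tool's axes at that moment; what a row does not reach only later rows make up. A row lasts 1/12 s, in which the tool goes at most 41.7 mm and 7.16 degrees, less where a joint would pass 70% of its speed; a pose out of reach is approached as far as the arm can. A call with a gripper value outside its range is refused whole. "hand" is the closure, from -1 (fully open) to 1 (shut), so that 0 is half open, set as the call begins (left out, the last holds). The fingers move at their own pace and stop on an object; "force" is the grip in N (left out, the last holds). Time passes only in rows, so rows that repeat a pose let the fingers close, or fill a call up. It gives the time, the measured TCP pose, the force and the opening at its end, in the units of the state.
- manip.read_state(): the state, without advancing time (a new reading comes with each control period).
- manip.camera(name): name is "scene" or "side" or "wrist"; returns the picture (400x640x3 uint8, red, green, blue); there is no depth.
- manip.camera_model(name): a dict with "K" (3x3 intrinsics, pixels), "k1" (the pictures are not rectified: a ray, as slopes to the right and down, at radius r is drawn at 1 + k1 r^2 times it, then the intrinsics apply), "eye" and "attitude" of the camera in the world; the wrist camera has in their place "mount" (4x4, takes a point from camera to tool coordinates, whose origin is the TCP and whose axes are the flange's). Camera axes: x right, y down, z forward; pixel columns grow to the right and rows downward; lengths in mm; the calibration is good to about 2 mm. A picture is of the moment at which its call begins: read the wrist's pose just before it. camera_model takes no time and is no camera call.
- manip.sign_off(): hands the job in, once; it reports no verdict.
The state is a dict: "clock": time; "joints": joint angles; "qd": joint speeds; "effort": joint torques, N m; "eef_pos": TCP position; "eef_rot": TCP orientation; "wrist_force": force on the tool from outside, world axes, zero at the start; "moment": the same for the moment, N m; "finger_gap": finger opening in mm.
Only numpy, scipy, OpenCV 4.12 (cv2) and the standard library are available. Lean on these libraries where they do the work, as an engineer would, in place of code of your own. Each camera call takes 0.05 s, during which the arm holds its last target.

## Task

On the stapler unit of the copier, push the sliding guard fully back off the release button, then press the button down with one fingertip and, with the other finger standing in the guide, stop the staple cartridge that springs out before its front slides past the end of the guide. Finish while holding: one finger still keeping the button pressed, the cartridge standing still against the other finger. Do not pinch, lift or shove the cartridge, and leave the loose things lying around where they are.

Things in the scene. Friction and masses are not known exactly. Their poses are not given: they have to be found in the camera images.
- unit: Stapler unit, fixed: grey deck 40 mm high, x -65 to +130 mm, y -78 to +78 mm. Origin at table level below the bay's mouth; x points from the mouth into the bay (away from the robot at yaw 0), y left, z up; yaw within 30 degrees. Button and guard stand left of the guide, with a steel guard track 19 mm high at y 72 to 78 mm, x -53 to +47 mm. Spring housing from x = 58 mm back, 74 mm high.
- mouth (a point): Middle of the bay's mouth on the guide's floor (the deck's top), 40 mm above the table; axes as the unit's. From here the open guide runs 65 mm along -x between two steel rails 8 mm high, 43 mm apart inside; here the cartridge comes out and is to be stopped. Behind it, x 0 to 51 mm, is the bay with walls 22 mm high.
- guide_end (a point): Middle of the guide's open end on its floor, also the deck's front edge, 65 mm along -x from the mouth. A cartridge that goes on farther tips off here.
- guard (a joint): Sliding aluminium guard over the button, m: starts between 0 and 0.008, fully back at 0.045 (end stop). Slides along the unit's +x with about 1.5 N of friction and stays where it is left. Plate 40 mm long, 46 mm wide, its top 22 mm above the deck, with an upright lip along its front edge. Fully back it uncovers the button.
- guard_lip (a point): Middle of the front (-x) face of the guard's upright lip, 30 mm above the deck, 55 mm left (+y) of the guide's middle, 48 mm along -x from the mouth at guard 0; moves with the guard. The lip is 46 mm wide, 3 mm thick, 22 to 39 mm above the deck. Push it along the unit's +x.
- button (a joint): Release button, m pressed: 0 up, 0.007 fully down, 1.5 N at first and 4.5 N fully down; springs back. At about 0.004 it frees the spring pusher behind the cartridge, which drives it out along -x (3 to 5 N, 20 to 50 mm/s) even if the button is let go; nothing stops it but a finger.
- button_top (a point): Middle of the white button's flat top, 30 mm (x) by 36 mm (y); 30 mm along -x from the mouth and 52 mm left (+y) of the guide's middle; 16 mm above the guide floor when up, 9 mm fully down. So one finger can stand on it while the other stands beside it in the guide, its tip lower than the cartridge's top.
- cartridge_center (a point): Middle (half-way up) of the loose staple cartridge in the bay: grey plastic block 50 mm long (x), 39 mm wide (y), 28 mm high, 60 to 130 g, axes as the unit's. At the start its front is flush with the mouth and its centre 25 mm inside.
- cartridge: The same cartridge; origin in the middle of its underside.
- spare: Loose spare cartridge of the same shape on the right-hand part of the deck; leave alone. Origin in the middle of its underside.
- gear: White plastic gear 46 mm across, 16 mm high, lying on the spring housing; leave alone. Origin under its middle.
- roller: Black rubber feed roller, 150 mm long with its shaft, 25 mm high, square end blocks, lying on the table to the left of the unit; leave alone. Origin under its middle.
- cleaner: Black bottle with a green cap, 64 mm across, 170 mm high, on the left; leave alone. Origin under its middle.
- screwdriver: Screwdriver lying on the table on the left; leave alone.
- brush: Brush lying on the table on the right; leave alone.
- dish: Steel dish 90 by 120 mm, 25 mm high, with screws, on the right; leave alone. Origin under its middle.
- pusher (a joint): Spring pusher behind the cartridge, m of stroke: 0 latched in the bay, up to 0.095 run out along the unit's -x. Not to be handled.
Mind the look-alikes: they are no part of the job. Several things look just like the unit: the one meant starts farthest from the robot's base.

How it is judged (in metres and radians):
On the way, in this order (a step that is already met when the one before it is completed fails the run):
1. the guard is pushed fully back (value of joint guard above 0.04 m), for 0.1 s.
2. the release button is pressed (value of joint button above 0.0035 m).
3. the cartridge has sprung out and is stopped by a finger while a finger keeps the button down (value of joint button above 0.0035 m and contact force between the fingers and button above 0.4 N and contact force between the fingers and cartridge above 0.5 N and x of cartridge_center in the frame of mouth between -0.04 and 0.0205 m and linear speed of cartridge below 0.015 m/s), for 0.3 s.
At the end, for the whole second after the job is handed in: Held for the last second: guard over 38 mm back; a finger keeps the button over 3.5 mm down (over 0.4 N); cartridge 5 to 65 mm out, flat on the guide (4 mm, 0.1 rad), still (under 10 mm/s), pushed by the pusher (over 0.3 N) and held back by a finger (over 0.5 N) (value of joint button above 0.0035 m and contact force between the fingers and button above 0.4 N and contact force between the fingers and cartridge above 0.5 N and x of cartridge_center in the frame of mouth between -0.04 and 0.0205 m and value of joint guard above 0.038 m and linear speed of cartridge below 0.01 m/s and z of cartridge_center in the frame of mouth between 0.01 and 0.018 m and angle between cartridge's own z axis and vertical below 0.1 rad and contact force between pusher and cartridge above 0.3 N); the arm keeps its last pose, push and grip.
It fails at once if the cartridge slides past the end of the guide (its front more than 5 mm beyond) (x of cartridge_center in the frame of mouth below -0.045 m).
It fails at once if the cartridge is lifted more than 6 mm (z of cartridge_center in the frame of mouth above 0.02 m).
It fails at once if the cartridge is pinched or shoved hard (over 18 N) (contact force between the fingers and cartridge above 18 N).
It fails at once if a loose bystander is moved more than 20 mm (distance of any of spare, gear, roller, cleaner, screwdriver, brush, dish from where it was at the start of the episode above 0.02 m).
It also fails if it takes over 35 s, if anything falls off the work surface, if the arm or the gripper's body presses on something with over 40 N, if the wrist force passes 120 N, or if a joint passes its speed limit or range.

## Working session

There is one attempt and no reset: what is moved stays moved. The work goes in short steps, Python scripts to look and compute and a tool call to move; the robot and the scene stay as the last step left them, time stands still between calls to the robot, and variables do not carry over. Pictures are saved under pics/ and viewed, and the job is handed in when it is done.

Besides the shell and the picture viewer there is one more tool, called by a JSON object that holds its "method" and its "body", one argument or row to a line. send_rows: Moves the arm, as the interface text tells. Its arguments: {"type":"object","properties":{"commands":{"type":"array","items":{"type":"array"}},"hand":{"type":"number"},"force":{"type":"number"}},"required":["commands"]}

```bash
ls; mkdir -p pics
python3 - <<'E'
from cell import manip
import cv2,numpy as np
print(manip.read_state(), manip.grasp_offset)
for n in ("scene","side","wrist"):
    im=manip.camera(n); cv2.imwrite(f"pics/{n}0.png",im[:,:,::-1]); print(n,manip.camera_model(n))
E
```

```text
pics
{'clock': 0.0, 'joints': array([-1.23362195e+00,  3.00489036e-01,  1.52160114e+00,  2.16794794e-05,
        1.32069945e+00, -6.65964138e-02]), 'qd': array([-0.00012275,  0.00106061,  0.0009777 , -0.00016472, -0.00099526,
       -0.00104787]), 'effort': array([ 7.60512776e-04, -5.31803691e+01, -3.52737594e+01,  7.08687399e-02,
        2.43821391e-02, -4.68376936e-05]), 'eef_pos': array([ 216.00316176, -505.51379617,  204.86800992]), 'eef_rot': array([-3.14039974e+00, -1.00606849e-04,  4.03765353e-01]), 'wrist_force': array([ 0.87397748, -0.05531003, -0.43955711]), 'moment': array([ 0.00706866,  0.02822518, -0.0159103 ]), 'finger_gap': 94.06368041337761} 18.8
scene {'K': array([[507.24663841,   0.        , 319.90322591],
       [  0.        , 507.24663841, 194.41632393],
       [  0.        ,   0.        ,   1.        ]]), 'k1': 0.052179766284752745, 'eye': array([1301.19200833, -460.31904609, 1057.7267884 ]), 'attitude': array([-2.36949626, -0.00698527,  1.10375459])}
side {'K': array([[391.42736635,   0.        , 322.81809016],
       [  0.        , 391.42736635, 199.91256941],
       [  0.        ,   0.        ,   1.        ]]), 'k1': -0.007070890159072166, 'eye': array([242.36250421, 751.87183053, 627.45162504]), 'attitude': array([-2.17346986,  0.01062571, -2.86776294])}
wrist {'K': array([[347.89414582,   0.        , 320.63931332],
       [  0.        , 347.89414582, 194.08649323],
       [  0.        ,   0.        ,   1.        ]]), 'k1': -0.03316686123820933, 'mount': array([[ 1.43233963e-04, -9.62760041e-01, -2.70357324e-01,
         7.79892628e+01],
       [ 9.99999989e-01,  1.28686221e-04,  7.15349942e-05,
        -5.45119516e-02],
       [-3.40797717e-05, -2.70357331e-01,  9.62760049e-01,
        -1.78703175e+02],
       [ 0.00000000e+00,  0.00000000e+00,  0.00000000e+00,
         1.00000000e+00]])}
```

View pics/scene0.png

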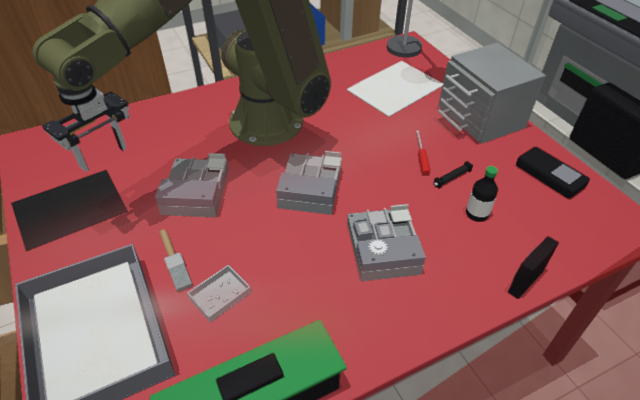

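View pics/side0.png

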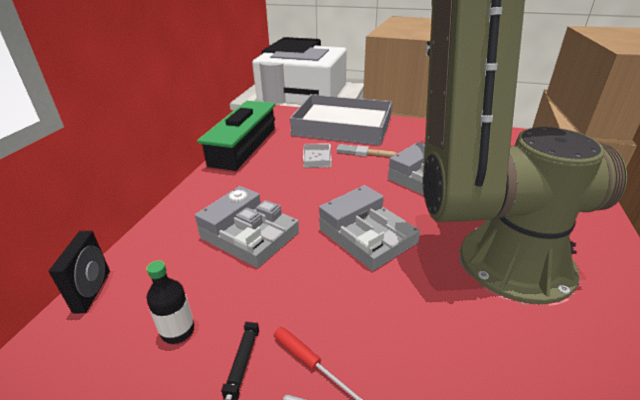

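View pics/wrist0.png

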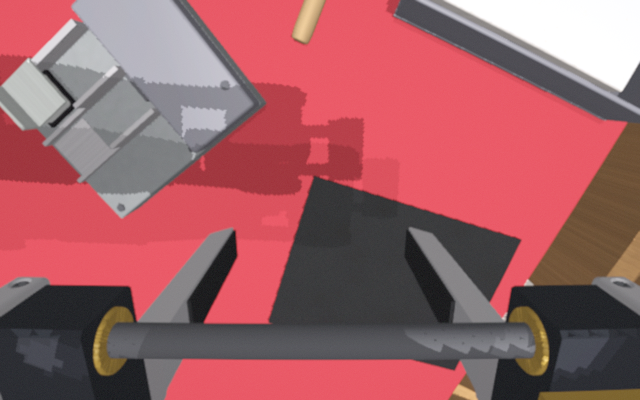

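Unit candidates in the scene view are (192,185), (310,180) and (387,240). The last is farthest from the base, and it carries the gear and the spare. I'll check it in close crops.

```bash
cat > h.py <<'E'
import numpy as np,cv2
from scipy.spatial.transform import Rotation as Ro
from cell import manip
def cam(name,st=None):
    m=manip.camera_model(name)
    if name=="wrist":
        R=Ro.from_euler('xyz',st['eef_rot']).as_matrix(); M=m['mount']
        return m['K'],m['k1'],R@M[:3,3]+st['eef_pos'],R@M[:3,:3]
    return m['K'],m['k1'],m['eye'],Ro.from_euler('xyz',m['attitude']).as_matrix()
def proj(c,P):
    K,k,e,R=c; q=(np.atleast_2d(P)-e)@R; s=q[:,:2]/q[:,2:]
    s=s*(1+k*(s**2).sum(1,keepdims=True)); return s*[K[0,0],K[1,1]]+[K[0,2],K[1,2]]
def cast(c,uv,z):
    K,k,e,R=c; d=(np.atleast_2d(uv)-[K[0,2],K[1,2]])/[K[0,0],K[1,1]]; s=d.copy()
    for _ in range(20): s=d/(1+k*(s**2).sum(1,keepdims=True))
    r=np.c_[s,np.ones(len(s))]@R.T
    return e+r*((z-e[2])/r[:,2:])
E
python3 - <<'E'
from h import *
im=cv2.imread("pics/scene0.png"); cv2.imwrite("pics/sc_crop.png",cv2.resize(im[190:290,330:440],None,fx=7,fy=6*7/6*0+6,interpolation=cv2.INTER_CUBIC))
im=cv2.imread("pics/side0.png"); cv2.imwrite("pics/si_crop.png",cv2.resize(im[175:275,185:310],None,fx=6,fy=6,interpolation=cv2.INTER_CUBIC))
print(cast(cam("scene"),[(192,185),(310,180),(387,240)],60))
print(cast(cam("side"),[(250,220),(370,228)],60))
E
```

```text
[[ 246.28370685 -318.7579727    60.        ]
 [ 373.68911737  -16.12983897   60.        ]
 [ 655.47870393   62.79140723   60.        ]]
[[616.48588454  85.41714417  60.        ]
 [334.75608274  41.88316806  60.        ]]
```

View pics/sc_crop.png

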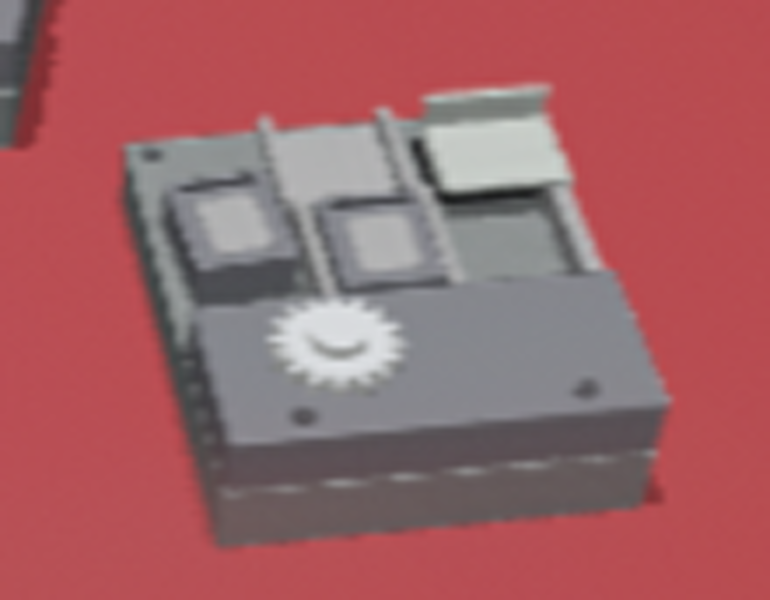

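View pics/si_crop.png

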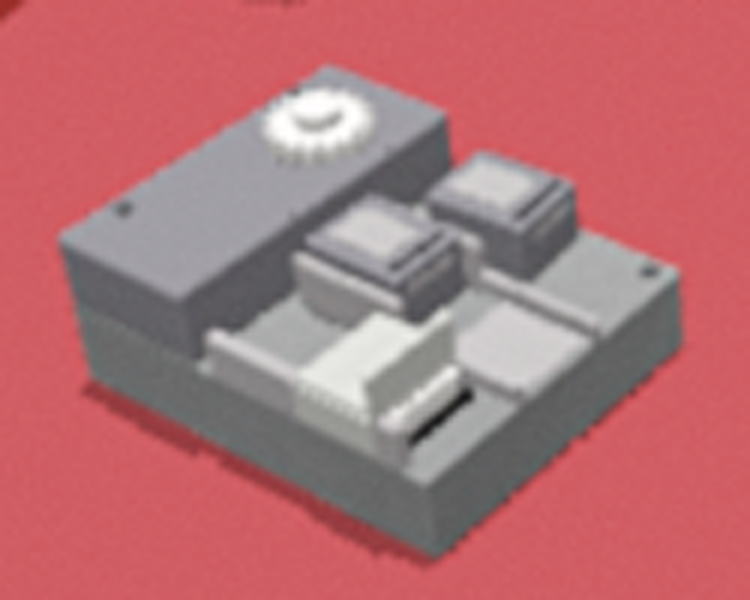

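The crops show the matching unit: guard plate at scene pixel (400,212), cartridge at (384,230), spare at (363,227) and gear at (378,246). Next I'll fit its pose from corners across both views.

Run:
```python
from h import *
from scipy.optimize import least_squares
S=[((200,312),(58,-78,74)),((612,270),(58,78,74)),((668,402),(130,78,74)),((228,443),(130,-78,74)),((125,148),(-65,-78,40)),((218,545),(130,-78,0)),((643,508),(130,78,0))]
D=[((62,240),(130,78,74)),((185,300),(58,78,74)),((445,115),(58,-78,74)),((330,68),(130,-78,74)),((680,270),(-65,-78,40)),((430,480),(-65,78,40)),((432,555),(-65,78,0)),((677,348),(-65,-78,0))]
def dec(L,ox,oy,fx,fy): return np.array([[(p[0]+.5)/fx-.5+ox,(p[1]+.5)/fy-.5+oy] for p,_ in L]),np.array([q for _,q in L],float)
sp,sq=dec(S,330,190,7,6); dp,dq=dec(D,185,175,6,6)
cs,cd=cam("scene"),cam("side")
def W(p,q): 
    c,s=np.cos(p[2]),np.sin(p[2]); return np.c_[p[0]+c*q[:,0]-s*q[:,1],p[1]+s*q[:,0]+c*q[:,1],q[:,2]]
f=lambda p:np.r_[(proj(cs,W(p,sq))-sp).ravel(),(proj(cd,W(p,dq))-dp).ravel()]
r=least_squares(f,[600,80,0],x_scale=[10,10,.1]); print(r.x,r.fun.reshape(-1,2).round(1))
for g in (lambda p:(proj(cs,W(p,sq))-sp).ravel(),lambda p:(proj(cd,W(p,dq))-dp).ravel()): print(least_squares(g,r.x,x_scale=[10,10,.1]).x)
```

```text
[ 6.01690035e+02  8.05454034e+01 -3.24391376e-01] [[-1.2 -1.4]
 [ 0.9 -0.9]
 [ 1.2 -0.2]
 [ 0.6  0.1]
 [-0.  -1.2]
 [ 0.1  0.9]
 [ 0.2  0.1]
 [-1.7 -1.2]
 [-1.2 -0.9]
 [ 0.9 -1.3]
 [-0.2 -1.6]
 [ 0.5 -0.6]
 [-0.7  0.2]
 [ 0.9  0.9]
 [ 1.7 -1. ]]
[ 6.02259747e+02  7.94847019e+01 -3.24637406e-01]
[ 6.00945560e+02  8.21002591e+01 -3.20222374e-01]
```

Run:
```python
from h import *
# bottle cap centre ~170mm high
a=cast(cam("scene"),[(491,171)],170)[0]; b=cast(cam("side"),[(157,267)],170)[0]; print(a,b)
p=(a+b)/2-[601.8,80.5,0]; c,s=np.cos(-.323),np.sin(-.323); print("unit frame",c*p[0]+s*p[1],-s*p[0]+c*p[1])
```

```text
[651.52748107 362.96909745 170.        ] [640.28823266 373.07946792 170.        ]
unit frame -49.436974126996354 286.656068762569
```

{"method": "send_rows", "body": {
  "commands": [
    [[0.03, -0.024, 0], 0.08],
    [[0.06, -0.048, 0], 0.16],
    [[0.09, -0.072, 0], 0.24],
    [[0.12, -0.096, 0], 0.32],
    [[0.15, -0.12, 0], 0.4],
    [[0.18, -0.144, 0], 0.48],
    [[0.21, -0.168, 0], 0.56],
    [[0.24, -0.192, 0], 0.64]
  ],
  "hand": 0.15,
  "force": 30
}}

```text
clock: 0.82
eef_pos: [361.7, -233.1, 205.5]
eef_rot: [3.142, -0.0, -0.24]
wrist_force: [1.0, -1.5, -0.1]
finger_gap: 43.9
```

{"method": "send_rows", "body": {
  "commands": [
    [[0.009, -0.034, 0], 0.02],
    [[0.018, -0.068, 0], 0.04],
    [[0.027, -0.102, 0], 0.06],
    [[0.036, -0.136, 0], 0.083],
    [[0.045, -0.17, 0], 0.083],
    [[0.054, -0.204, 0], 0.083],
    [[0.063, -0.238, 0], 0.083],
    [[0.072, -0.272, 0], 0.083]
  ]
}}

```text
clock: 1.48
eef_pos: [495.4, 14.5, 205.4]
eef_rot: [3.142, 0.0, -0.319]
wrist_force: [0.2, -1.7, -0.6]
finger_gap: 39.7
```

{"method": "send_rows", "body": {
  "commands": [
    [[0.004, -0.03, 0], 0],
    [[0.007, -0.06, 0], 0],
    [[0.011, -0.09, 0], 0],
    [[0.014, -0.11, 0], 0],
    [[0.018, -0.12, 0], 0],
    [[0.018, -0.12, 0], 0],
    [[0.018, -0.12, 0], 0],
    [[0.018, -0.12, 0], 0]
  ]
}}

```text
clock: 2.15
eef_pos: [549.4, 119.9, 205.4]
eef_rot: [3.141, 0.0, -0.32]
wrist_force: [-0.3, -0.5, -0.4]
finger_gap: 39.9
```

Run:
```python
from h import *
st=manip.read_state(); im=manip.camera("wrist")[:,:,::-1]; cv2.imwrite("pics/w1.png",im); print(st['eef_pos'],st['eef_rot'],st['finger_gap'],st['joints'])
np.save("st1.npy",np.r_[st['eef_pos'],st['eef_rot']])
```

```text
[549.43405298 119.90873104 205.38882714] [ 3.14130520e+00  2.52411233e-04 -3.20087924e-01] 39.861646054949595 [ 1.49811679e-01  3.27761471e-01  1.48466940e+00 -1.46242361e-04
  1.32951700e+00  2.04073086e+00]
```

View pics/w1.png

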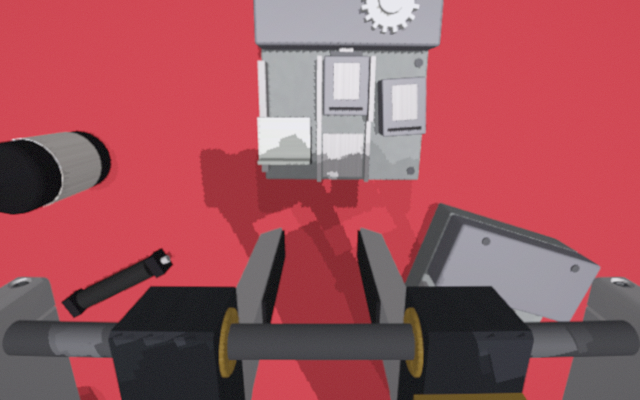

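Run:
```python
from h import *
im=cv2.imread("pics/w1.png")
cv2.imwrite("pics/w1c.png",cv2.resize(im[30:190,245:445],None,fx=4,fy=3.75,interpolation=cv2.INTER_CUBIC))
v=np.load("st1.npy"); c=cam("wrist",dict(eef_pos=v[:3],eef_rot=v[3:]))
cc,s=np.cos(-.323),np.sin(-.323)
U=lambda x,y,z:(601.8+cc*x-s*y,80.5+s*x+cc*y,z)
for n,p in dict(FL=(-65,78,40),FR=(-65,-78,40),m=(0,0,40),cartFtop=(0,19.5,68),cartFtopR=(0,-19.5,68),railL=(-65,21.5,48),railR=(-65,-21.5,48),hL=(58,78,74),hR=(58,-78,74)).items():
    q=proj(c,[U(*p)])[0]; print(n,q.round(1),((q-[245,30])*[4,3.75]).round(0))
```

```text
FL [263.8 179.1] [ 75. 559.]
FR [417.1 179.5] [688. 561.]
m [341.8 113.8] [387. 314.]
cartFtop [321.7 115.2] [307. 320.]
cartFtopR [365.5 115.4] [482. 320.]
railL [319.3 181.1] [297. 566.]
railR [362.6 181.2] [470. 567.]
hL [251.6  44.4] [26. 54.]
hR [438.8  45.4] [775.  58.]
```

View pics/w1c.png

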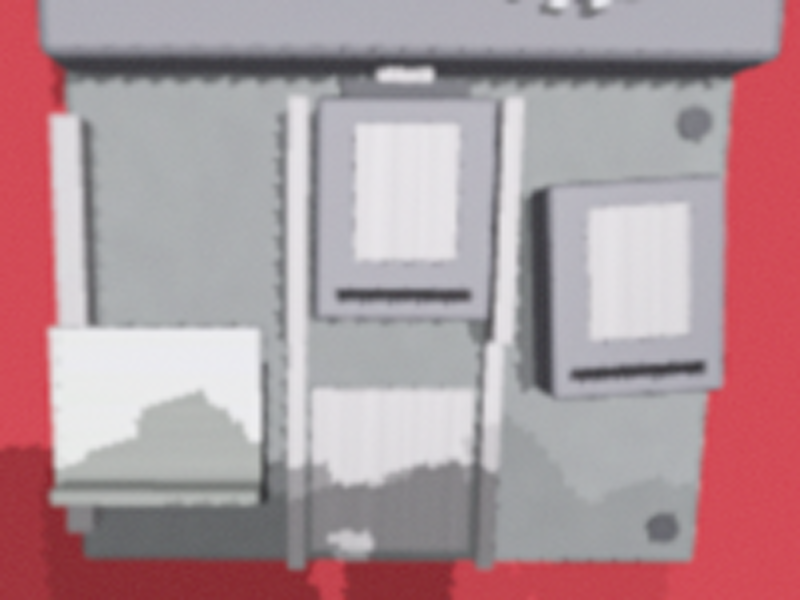

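{"method": "send_rows", "body": {
  "commands": [
    [[-0.006, -0.003, 0.03], 0],
    [[-0.006, -0.003, 0.06], 0],
    [[-0.006, -0.003, 0.09], 0],
    [[-0.006, -0.003, 0.115], 0],
    [[-0.006, -0.003, 0.13], 0],
    [[-0.006, -0.003, 0.134], 0],
    [[-0.006, -0.003, 0.134], 0],
    [[-0.006, -0.003, 0.134], 0]
  ]
}}

```text
clock: 2.87
eef_pos: [545.5, 125.3, 72.6]
eef_rot: [-3.141, -0.001, -0.32]
wrist_force: [-0.2, 0.1, 0.3]
finger_gap: 40.4
```

Run:
```python
from h import *
st=manip.read_state(); im=manip.camera("wrist")[:,:,::-1]; cv2.imwrite("pics/w2.png",im); print(st['eef_pos'],st['eef_rot'],st['wrist_force'])
d=st['eef_pos'][:2]-[601.2,78.7];c,s=np.cos(-.322),np.sin(-.322);print("unit",c*d[0]+s*d[1],-s*d[0]+c*d[1])
im=manip.camera("side")[:,:,::-1]; cv2.imwrite("pics/s2.png",cv2.resize(im[130:290,150:350],None,fx=4,fy=3.75))
```

```text
[545.46463492 125.32576118  72.63336984] [-3.14097354e+00 -1.21367214e-03 -3.19820380e-01] [-0.21603212  0.101345    0.29235492]
unit -67.62620540863443 26.591142669068716
```

View pics/w2.png

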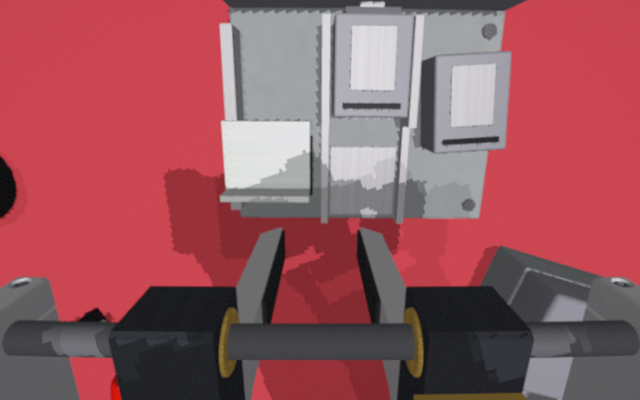

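View pics/s2.png

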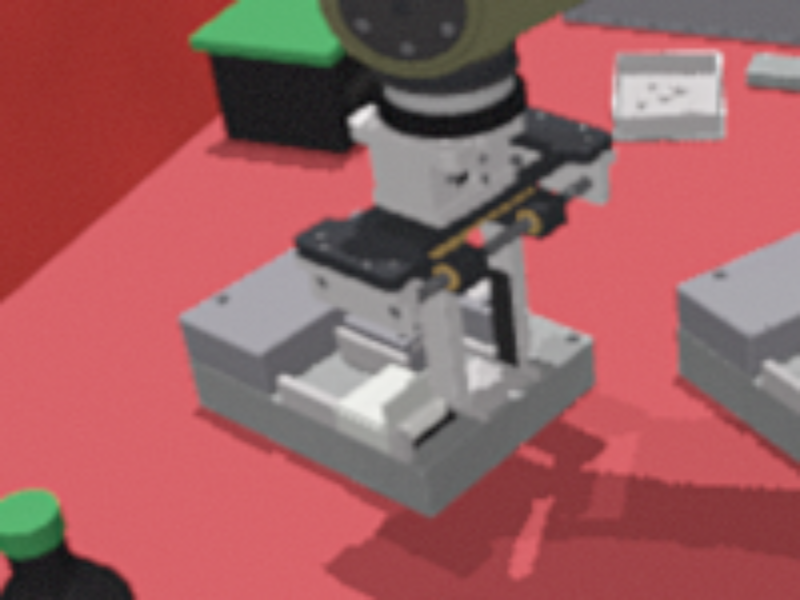

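{"method": "send_rows", "body": {
  "commands": [
    [[0.007, 0, 0.001], 0],
    [[0.014, 0, 0.001], 0],
    [[0.021, 0, 0.001], 0],
    [[0.028, 0, 0.001], 0],
    [[0.034, 0, 0.001], 0],
    [[0.04, 0, 0.001], 0],
    [[0.046, 0, 0.001], 0],
    [[0.05, 0, 0.001], 0]
  ]
}}

```text
clock: 3.63
eef_pos: [593.1, 109.7, 70.3]
eef_rot: [3.141, 0.0, -0.319]
wrist_force: [-1.9, -1.1, 0.6]
finger_gap: 40.0
```

{"method": "send_rows", "body": {
  "commands": [
    [[0.001, 0, 0], 0],
    [[0.002, 0, 0], 0],
    [[0.003, 0, 0], 0],
    [[0.004, 0, 0], 0],
    [[0.005, 0, 0], 0],
    [[0.0055, 0, 0], 0],
    [[0.0055, 0, 0], 0],
    [[0.0055, 0, 0], 0]
  ]
}}

```text
clock: 4.3
eef_pos: [597.7, 108.3, 70.4]
eef_rot: [-3.142, -0.0, -0.319]
wrist_force: [-1.4, 1.0, -0.9]
finger_gap: 39.9
```

Run:
```python
from h import *
st=manip.read_state(); im=manip.camera("wrist")[:,:,::-1]; cv2.imwrite("pics/w3.png",im); print(st['eef_pos'],st['eef_rot'],st['wrist_force'])
d=st['eef_pos'][:2]-[601.2,78.7];c,s=np.cos(-.322),np.sin(-.322);print("unit",c*d[0]+s*d[1],-s*d[0]+c*d[1])
im=manip.camera("side")[:,:,::-1]; cv2.imwrite("pics/s3.png",cv2.resize(im[130:290,150:350],None,fx=4,fy=3.75))
```

```text
[597.6975368  108.3223424   70.40990133] [-3.14156507e+00 -2.66943068e-05 -3.19183343e-01] [-1.37432508  0.98080952 -0.85964221]
unit -12.696868799848353 26.99147902810565
```

View pics/w3.png

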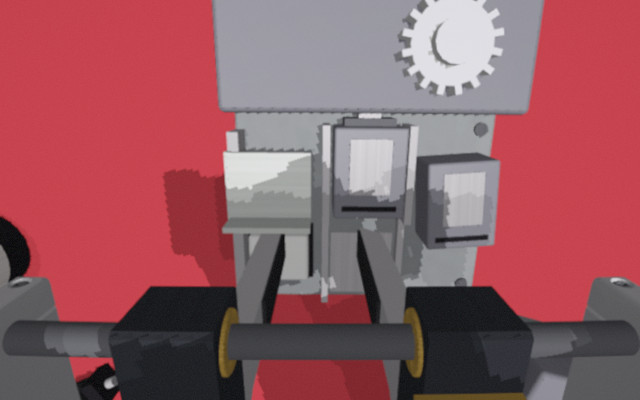

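View pics/s3.png

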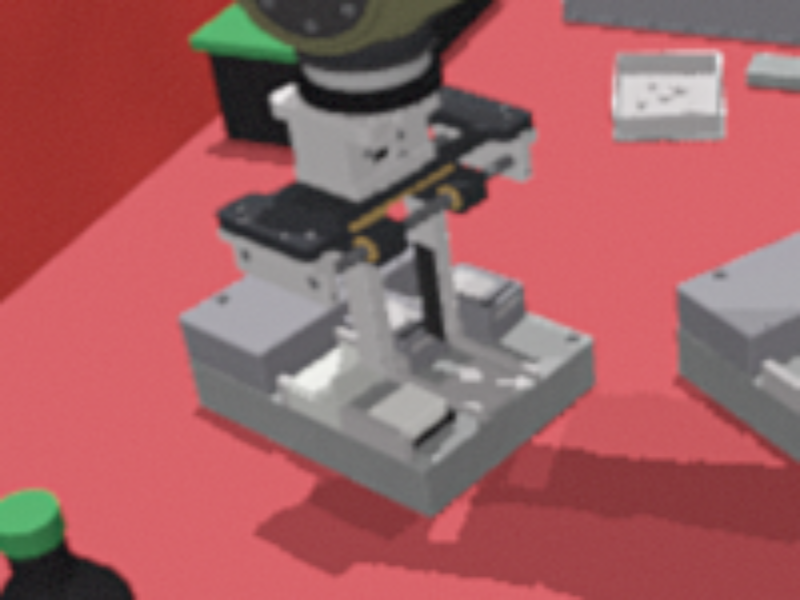

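{"method": "send_rows", "body": {
  "commands": [
    [[0.0005, 0, -0.001], 0],
    [[0.001, 0, -0.002], 0],
    [[0.0015, 0, -0.002], 0],
    [[0.002, 0, -0.002], 0],
    [[0.0025, 0, -0.002], 0],
    [[0.0025, 0, -0.002], 0],
    [[0.0025, 0, -0.002], 0],
    [[0.0025, 0, -0.002], 0]
  ]
}}

```text
clock: 5.07
eef_pos: [599.0, 108.0, 72.4]
eef_rot: [3.141, 0.003, -0.319]
wrist_force: [-10.1, 3.2, 4.4]
finger_gap: 39.8
```

{"method": "send_rows", "body": {
  "commands": [
    [[-0.005, 0, 0], 0],
    [[-0.01, 0, 0], 0],
    [[-0.015, 0, 0], 0],
    [[-0.0195, 0, 0.002], 0],
    [[-0.0195, 0, 0.006], 0],
    [[-0.0195, 0, 0.01], 0],
    [[-0.0195, 0, 0.012], 0],
    [[-0.0195, 0, 0.012], 0]
  ]
}}

```text
clock: 5.73
eef_pos: [581.4, 113.5, 59.7]
eef_rot: [3.141, 0.001, -0.319]
wrist_force: [0.0, -0.1, 0.4]
finger_gap: 40.0
```

Run:
```python
from h import *
st=manip.read_state(); im=manip.camera("wrist")[:,:,::-1]; cv2.imwrite("pics/w4.png",im); print(st['eef_pos'],st['eef_rot'],st['wrist_force'])
d=st['eef_pos'][:2]-[601.2,78.7];c,s=np.cos(-.322),np.sin(-.322);print("unit",c*d[0]+s*d[1],-s*d[0]+c*d[1])
im=manip.camera("side")[:,:,::-1]; cv2.imwrite("pics/s4.png",cv2.resize(im[130:290,150:350],None,fx=4,fy=3.75))
```

```text
[581.38177677 113.51467885  59.662865  ] [ 3.14115024e+00  8.85048933e-04 -3.19295239e-01] [ 0.03047185 -0.13141962  0.38020962]
unit -29.817259987189757 26.753594944438944
```

View pics/w4.png

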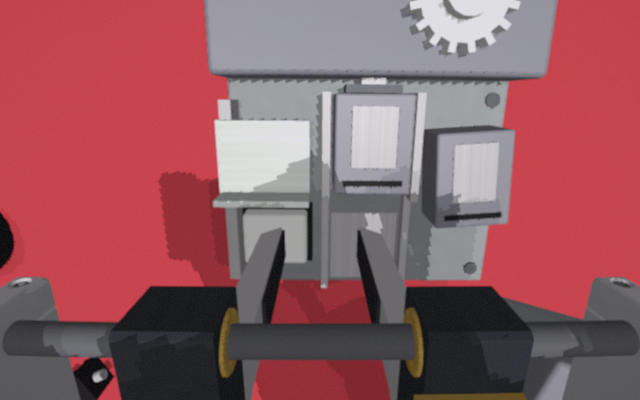

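View pics/s4.png

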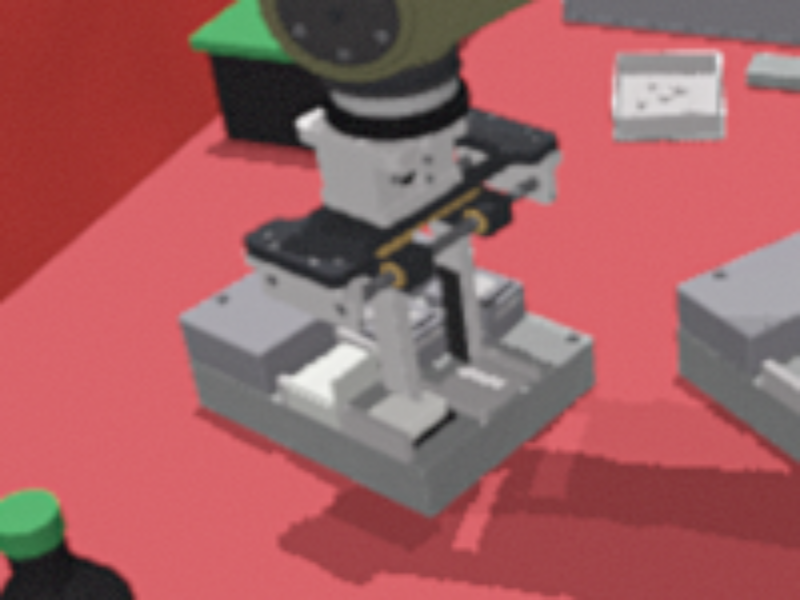

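Left finger is over the button and right finger is in the guide, 22 mm ahead of the cartridge. Pressing now.

{"method": "send_rows", "body": {
  "commands": [
    [[0, 0, 0.003], 0],
    [[0, 0, 0.005], 0],
    [[0, 0, 0.007], 0],
    [[0, 0, 0.009], 0],
    [[0, 0, 0.0105], 0],
    [[0, 0, 0.0105], 0],
    [[0, 0, 0.0105], 0],
    [[0, 0, 0.0105], 0]
  ]
}}

```text
clock: 6.5
eef_pos: [581.8, 113.6, 50.2]
eef_rot: [-3.141, -0.0, -0.319]
wrist_force: [0.7, 0.7, 3.4]
finger_gap: 40.1
```

{"method": "send_rows", "body": {
  "commands": [
    [[0, 0, 0], 0],
    [[0, 0, 0], 0],
    [[0, 0, 0], 0],
    [[0, 0, 0], 0],
    [[0, 0, 0], 0],
    [[0, 0, 0], 0],
    [[0, 0, 0], 0],
    [[0, 0, 0], 0]
  ]
}}

```text
clock: 7.17
eef_pos: [581.6, 113.7, 50.1]
eef_rot: [-3.141, -0.0, -0.319]
wrist_force: [-0.0, 0.7, 5.2]
finger_gap: 39.4
```

Run:
```python
from h import *
st=manip.read_state(); im=manip.camera("wrist")[:,:,::-1]; cv2.imwrite("pics/w5.png",im); print(st['eef_pos'],st['eef_rot'],st['wrist_force'],st['moment'],st['finger_gap'])
im=manip.camera("side")[:,:,::-1]; cv2.imwrite("pics/s5.png",cv2.resize(im[130:290,150:350],None,fx=4,fy=3.75))
```

```text
[581.63616337 113.68707412  50.13453335] [-3.14144972e+00 -2.38017837e-04 -3.19251199e-01] [-2.38832977e-03  6.84943590e-01  5.19596734e+00] [ 0.17461938 -0.09983483 -0.13981476] 39.43878091151237
```

View pics/w5.png

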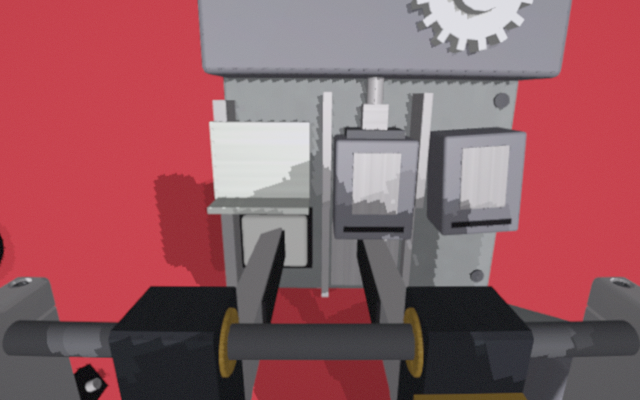

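View pics/s5.png

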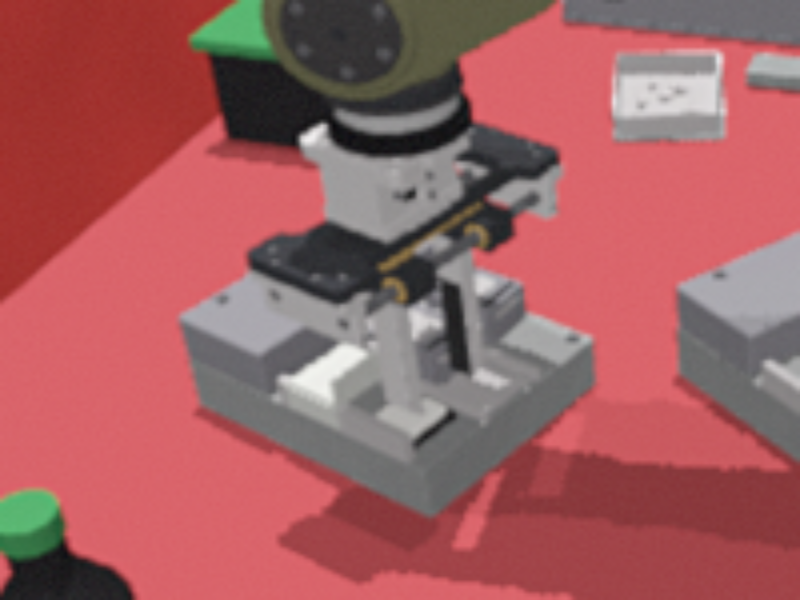

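The cartridge front is out at about (375,236), nearly at the finger. I'll hold and check that the push force appears and it stands still.

{"method": "send_rows", "body": {
  "commands": [
    [[0, 0, 0], 0],
    [[0, 0, 0], 0],
    [[0, 0, 0], 0],
    [[0, 0, 0], 0],
    [[0, 0, 0], 0],
    [[0, 0, 0], 0],
    [[0, 0, 0], 0],
    [[0, 0, 0], 0]
  ]
}}

```text
clock: 7.93
eef_pos: [581.6, 113.7, 50.1]
eef_rot: [-3.141, -0.0, -0.319]
wrist_force: [0.4, -0.2, 5.7]
finger_gap: 40.1
```

Run:
```python
from h import *
a=cv2.imread("pics/w5.png")
for i in range(6):
    st=manip.read_state(); im=manip.camera("wrist")[:,:,::-1]; print(st['clock'],st['eef_pos'].round(1),st['wrist_force'].round(1),st['moment'].round(2),np.abs(im[60:260,330:420].astype(int)-a[60:260,330:420]).mean().round(2)); a=im
cv2.imwrite("pics/w6.png",im)
```

```text
7.9333 [581.6 113.7  50.1] [ 0.4 -0.2  5.7] [ 0.16 -0.07 -0.09] 1.04
7.9833 [581.6 113.7  50.1] [1.2 1.  6.5] [ 0.18 -0.12 -0.15] 1.03
8.0333 [581.7 113.7  50.1] [0.2 0.1 5.3] [ 0.17 -0.11 -0.07] 1.04
8.0833 [581.6 113.7  50.1] [0.4 1.  5.6] [ 0.16 -0.08 -0.1 ] 1.04
8.1333 [581.6 113.7  50.1] [0.1 0.3 5.5] [ 0.2  -0.1  -0.11] 1.03
8.1833 [581.6 113.7  50.2] [ 0.1 -0.   5.4] [ 0.18 -0.08 -0.1 ] 1.03
```

View pics/w6.png

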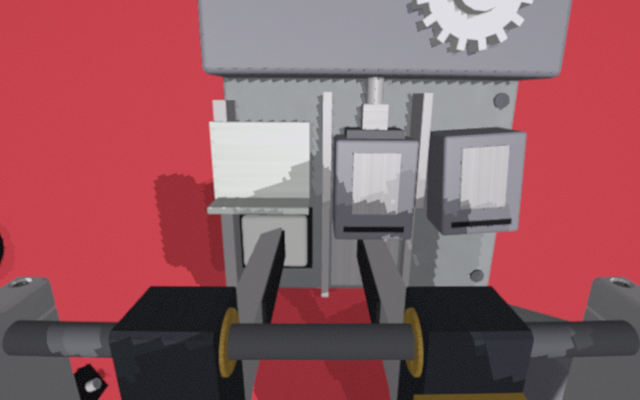

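Run:
```python
from h import *
st=manip.read_state(); c=cam("wrist",st); cc,s=np.cos(-.322),np.sin(-.322)
def U(p,): d=p[:,:2]-[601.2,78.7]; return np.c_[cc*d[:,0]+s*d[:,1],-s*d[:,0]+cc*d[:,1]].round(1)
print("cart front L,R, rear L,R",U(cast(c,[(335,237),(413,237),(335,139),(417,139)],68)))
print("tool",U(st['eef_pos'][None]))
print("lip top",U(cast(c,[(210,210),(310,210)],79)))
im=cv2.imread("pics/w6.png"); cv2.imwrite("pics/w6c.png",cv2.resize(im[110:290,200:440],None,fx=3.3,fy=3.3,interpolation=cv2.INTER_CUBIC))
```

```text
cart front L,R, rear L,R [[-18.8  19.4]
 [-18.8 -19.5]
 [ 29.7  20.1]
 [ 29.9 -17.8]]
tool [[-29.6  27. ]]
lip top [[-1.2 76.9]
 [-1.1 31.4]]
```

View pics/w6c.png

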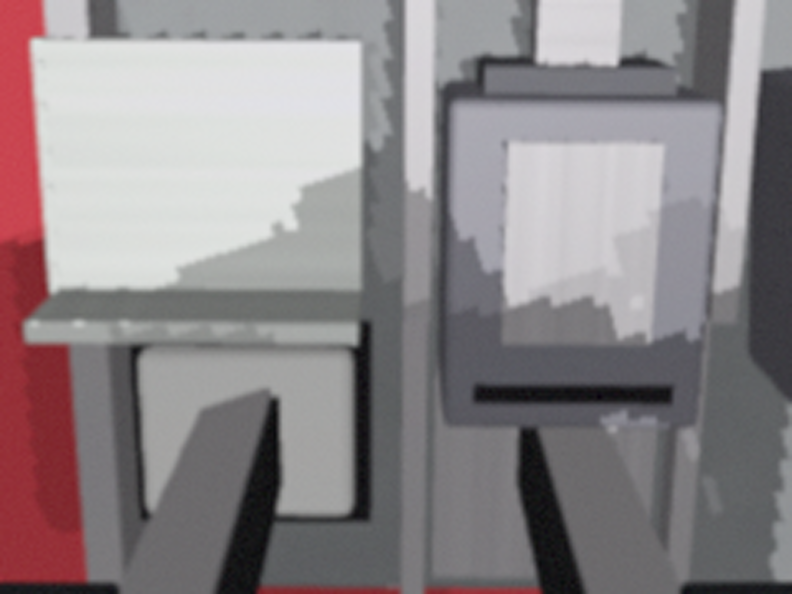

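The cartridge front rests on the finger, with its centre about 4 mm inside the mouth. The pusher is touching its back, the button is about 6 mm down and nothing is moving, so I'm handing in.

Run:
```python
from h import *
print(manip.sign_off()); st=manip.read_state(); print(st['clock'],st['eef_pos'],st['wrist_force'])
```

```text
the job is handed in; nothing more can be done
None
the job is handed in; nothing more can be done
```

I handed the job in at about 8 s, with one finger holding the button down and the cartridge stopped against the other finger. The sign-off gave no verdict, so the numbers below are my own last checks.

- **Guard:** I pushed the lip back until it hit the end stop, where the force rose to about 10 N. The last picture shows the lip clear of the button and still fully back.
- **Button:** The left finger presses with about 5.5 N at tip height 50.1 mm, which means the button is about 6 mm down.
- **Cartridge:** It is flat, and repeated pictures showed it standing still. It has come out about 19–21 mm, so its centre is about 4 mm inside the mouth. The pusher is on its back and the right finger is at its front.
- **Loose things:** In the last wrist pictures the spare and gear were where they started. I did not take a final picture to recheck the other loose things.

**Disagreement:** The net sideways force on the wrist reads only about 0.4 N, where the pusher's 3–5 N would be expected. The wrist twist of about -0.1 N m fits about 2 N on the cartridge finger, balanced by friction under the button finger. I inferred that force; I did not measure it directly. The camera also read the front and lip positions about 2 mm off the arm's own reading, which is within the stated calibration.

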